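Wedge the tortilla press ajar and hold it

TASK

The tortilla press is shut: take the wooden wedge by its upright grip, lay its thin end flat on the base and push it into the slot in the middle of the press's front edge until the top plate's front edge has just lifted, about 7 mm and no more than a centimetre. Finish while still gripping the wedge there, flat on the base, everything still and the plate resting on the wedge alone. Keep the gripper and arm off the top plate, and leave the other things on the worktop where they are.

Things in the scene. Friction and masses are not known exactly. Their poses are not given: they have to be found in the camera images.
- press: Cast tortilla press, fixed; dark base 255 x 170 mm and hinged grey top plate. Origin on the worktop (z = 0) straight below the middle of the top plate's front edge; x points level from the front to the hinge at the back, y to the left seen from the front, z up. The base's flat top is at z = 10 mm, from x = -90 mm (bare apron before the plate) to x = +165 mm.
- top_plate: Press's top plate, 136 x 170 x 20 mm (25 with boss and ribs), about 0.7 kg, lies on the base by its weight. Origin on its hinge axis (along press y, at x = +150, z = 22 mm); axes as the press's when shut. Slot in the middle of its front edge, in the underside: 64 mm wide, 6 mm high above the base when shut, 75 mm deep, open to front and below. 3 to 5 N lift the front edge.
- lip (a point): Middle of the lower front edge of the slot's roof, on the top plate: 16 mm above the press's origin when shut (6 mm above the base's top). It rises as the plate lifts: its height minus 16 mm is the lift.
- wedge: Loose wooden wedge, 120 mm long, about 90 g. Origin under its middle; x points to the thin end, z up. The ramp is 40 mm wide, 24 mm high at x = -30 mm, falling evenly to 2.5 mm at x = +60 mm (2.39 mm per 10 mm). Behind it stands the upright grip: 24 mm wide (along y), 32 mm long (x = -60 to -28 mm), 58 mm high.
- wedge_tip (a point): Middle of the lower edge of the wedge's thin end: x = +60 mm, z = 0 in the wedge's frame; axes as the wedge's.
- wedge_grip (a point): Point inside the wedge's upright grip to take it at, with the fingers closing along the wedge's y: x = -44 mm, 35 mm above the wedge's underside; axes as the wedge's.
- measure_cup: Steel measuring cup, 86 x 114 x 76 mm with its handle, bystander; origin centre of underside.
- salt_shaker: Metal shaker with a side handle, 66 x 90 x 93 mm, bystander; origin centre of underside.
- bench_scraper: Bench scraper lying flat, steel blade and black grip, 105 x 122 x 19 mm, bystander; origin centre of underside.
- timer: White kitchen timer, 32 x 66 x 62 mm, bystander; origin centre of underside.
Things that resemble listed ones, but are neither listed nor needed, are in the scene too. Leave any red, white or yellow look-alike of the wedge alone.

How it is judged:
By the outcome, as a careful person would: the job done as asked, in the order asked, and still so for the second after the job is handed in, while the arm keeps its last pose, push and grip.
It also fails if it takes over 42 s, if anything falls off the work surface, if the arm or the gripper's body presses on something with over 40 N, if the wrist force passes 120 N, or if a joint passes its speed limit or range.

ROBOT

A 6-joint arm with a two-finger parallel gripper is mounted at the origin on a cart in front of the work surface, level with it; the furniture and walls round the work are solid. World frame = base frame: x ahead of the robot, y to its left, z up, the work surface at z = 0. Lengths are in m, angles in degrees, forces in N, time in s.
With the tool pointing down it reaches from about 0.25 to 0.8 m from the base axis. Payload 8.5 kg.
Tool frame: the origin (TCP) lies between the finger pads; the fingertips stand 22 mm ahead of it and the grasp point (between the pads) lies 3 mm ahead of it (env.finger_overhang is the z of the fingertips in the tool frame, in m); z points along the fingers, y is the line along which they close (so a half turn about z gives the same grasp; the last joint's range is limited). The gripper opens to 85 mm and grips with 20 to 120 N. Pads are 22 mm wide; open, the fingers measure 114 mm over their backs; the gripper's body (76 mm by 85 mm) begins 54 mm behind the grasp point. The pads swing forward as they close: fully open they stand 13 mm farther back than shut.
Start: joints at [-75.459, 13.648, -0.773, 75.585, 0, 90], TCP at [0.132, -0.508, 0.253] pointing down, gripper open.
Joint ranges: [-152.45, 152.45], [-59.26, 108.67], [-65.41, 83.53], [-104.44, 129.93], [-82.83, 76.93], [-180, 180]. Speed limits (degrees/s): [127.2, 127.2, 159.86, 180, 180, 180].

INTERFACE

Orientations are given as a 3x3 rotation matrix whose columns are the frame's x, y, z axes.
In Python, from plant import env, viewer gives the robot as it stands. The module is installed in compiled form; this text tells all that it offers.
- The arm moves only by the tool play_rows, never from a script. Its argument "targets" is a list of rows, each a list of 3 entries, a list of its own where there are three numbers: the shift along the tool's x, y, z in cm, then the turn about the tool's z in rad, then the opening, from 0 (shut) to 1 (fully open). In form: [[[dx, dy, dz], roll, claw], ...]. A call has 1 to 10 rows; each row shifts and turns the commanded pose from where the row before left it, along the tool's axes as they then stand; what a row does not reach is not made up. A row lasts 1/10 s, in which the tool goes at most 50 mm and 8.59 degrees, less where a joint would pass 70% of its speed; a pose out of reach is approached as far as the arm can. A call is refused whole if a number of a shift passes 5 or a number of a turn 0.15, either way. A call with a gripper value outside its range is refused whole. The fingers move at their own pace and stop on an object; "force" is the grip in N (left out, the last holds). Time passes only in rows, so rows that do not move let the fingers close. It gives the time, the measured TCP pose, the force, the opening and the grip force at its end, in the units of the state.
- env.get_state(): the state, without advancing time (a new reading comes with each control period).
- viewer.snapshot(name): name is "side" or "top"; returns the picture (384x512x3 uint8, red, green, blue); there is no depth.
- viewer.camera_model(name): a dict with "vertical_fov" (degrees; the focal length in pixels is half the picture's height over the tangent of half this angle, whatever the lens; pixels are square), "cx", "cy" (the principal point, pixels), "eye" and "orientation" of the camera in the world. Camera axes: x right, y down, z forward; pixel columns grow to the right and rows downward; lengths in m; the calibration is good to about 2 mm. A picture is of the moment at which its call begins. camera_model takes no time and is no camera call.
- env.close_job(): hands the job in; it is judged then, once.
The state is a dict: "time": time; "joints": joint angles; "dq": joint speeds; "joint_torque": joint torques, N m; "tool_pos": TCP position; "eef_rot": TCP orientation; "wrist_force": force on the tool from outside, world axes, zero at the start; "ft_torque": the same for the moment, N m; "finger_gap": finger opening in m; "grasp_force": force on a finger pad.
Only numpy, scipy, OpenCV 4.12 (cv2) and the standard library are available. Lean on these libraries where they do the work, as an engineer would, in place of code of your own. Each camera call takes 0.05 s, during which the arm holds its last target. There are 200 camera calls.

## Working session

There is one attempt and no reset: what is moved stays moved. The work goes in short steps, Python scripts to look and compute and a tool call to move; the robot and the scene stay as the last step left them, time stands still between calls to the robot, and variables do not carry over. Pictures are saved under pics/ and viewed, at most 10 in all, crops included, and the job is handed in when it is done.

Besides the shell and the picture viewer there is one more tool, called after "Call:" in YAML: its name, and indented under it one key for each argument. play_rows: Moves the arm, as the interface text tells. Its arguments: {"type":"object","properties":{"targets":{"type":"array"},"force":{"type":"number"}},"required":["targets"]}

```bash
mkdir -p pics
python3 - <<'E'
from plant import env, viewer
import cv2,numpy as np
for n in("side","top"):
    im=viewer.snapshot(n); cv2.imwrite(f"pics/{n}0.png",im[:,:,::-1]); 
    print(n,viewer.camera_model(n))
s=env.get_state();print(s['time'],s['tool_pos'],s['eef_rot'],env.finger_overhang)
E
```

```text
side {'vertical_fov': 47.29755209634365, 'cx': 251.0418321396223, 'cy': 186.43589850053746, 'eye': array([ 0.35828057, -1.41316477,  0.71343203]), 'orientation': array([[ 0.99219074, -0.03346762,  0.12015592],
       [-0.12366594, -0.38950603,  0.91268384],
       [ 0.0162561 , -0.92041565, -0.39060308]])}
top {'vertical_fov': 43.00010999239227, 'cx': 256.4789396517894, 'cy': 183.26278998183352, 'eye': array([0.3276673 , 0.10724988, 1.68806034]), 'orientation': array([[-0.00533043, -0.98743333,  0.15794618],
       [-0.99998124,  0.00574012,  0.0021378 ],
       [-0.00301757, -0.15793183, -0.98744541]])}
0.1 [ 0.1317383  -0.50786296  0.25275099] [[ 9.67965626e-01  2.51082570e-01 -3.00545895e-04]
 [ 2.51082749e-01 -9.67964852e-01  1.22396149e-03]
 [ 1.63975328e-05 -1.26021454e-03 -9.99999206e-01]] 0.022
```

View pics/side0.png

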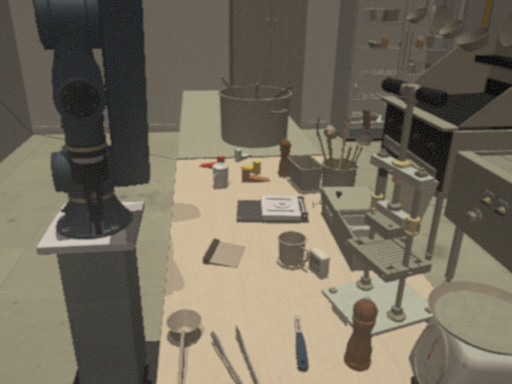

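View pics/top0.png

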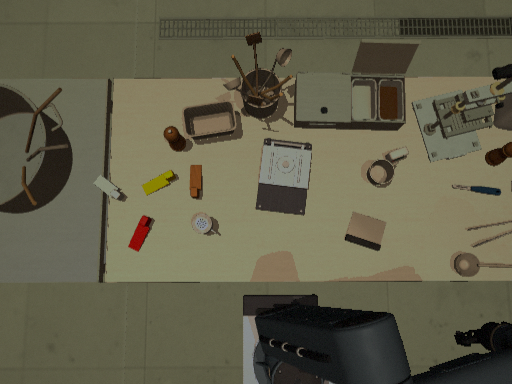

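Candidates for the wedge in the top view are white (107,187), yellow (158,182), red (140,233) and brown/wood (196,181). By the description I choose the brown one. The press is at (285,175), its dark apron facing the robot. Next is a close crop.

Run:
```python
import cv2,numpy as np
t=cv2.imread("pics/top0.png");s=cv2.imread("pics/side0.png")
a=cv2.resize(t[130:240,175:325],None,fx=5,fy=5,interpolation=cv2.INTER_CUBIC)
cv2.imwrite("pics/crop1.png",a)
b=cv2.resize(s[140:230,190:320],None,fx=6,fy=6,interpolation=cv2.INTER_CUBIC)
cv2.imwrite("pics/crop2.png",b)
```

```text
(no output)
```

View pics/crop1.png

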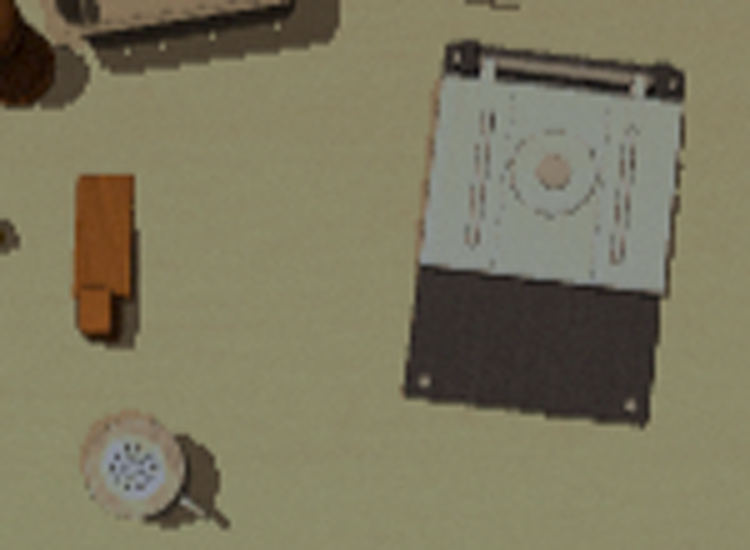

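View pics/crop2.png

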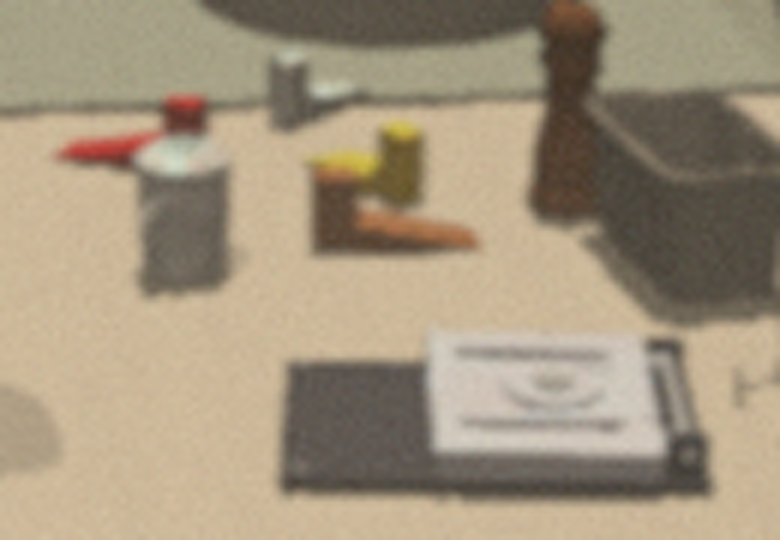

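The crops confirm it: the wooden wedge has its thin end up (+x) near crop (105,176) and its grip near (96,311). The press is shut, rotated slightly, with base front corners at crop (405,398) and (645,425). Now to measure.

```bash
cat > h.py <<'E'
import numpy as np,cv2
from plant import env,viewer
def ray(n,px,z):
    m=viewer.camera_model(n);f=192/np.tan(np.radians(m['vertical_fov']/2))
    px=np.atleast_2d(px).astype(float)
    d=np.c_[(px[:,0]-m['cx'])/f,(px[:,1]-m['cy'])/f,np.ones(len(px))]@np.array(m['orientation']).T
    e=np.array(m['eye']);return e+d*((z-e[2])/d[:,2])[:,None]
def proj(n,P):
    m=viewer.camera_model(n);f=192/np.tan(np.radians(m['vertical_fov']/2))
    c=(np.atleast_2d(P)-m['eye'])@np.array(m['orientation'])
    return np.c_[m['cx']+f*c[:,0]/c[:,2],m['cy']+f*c[:,1]/c[:,2]]
E
python3 - <<'E'
from h import *
np.set_printoptions(precision=4,suppress=True)
t=cv2.imread("pics/top0.png")
c=lambda p:(np.array(p)+.5)/5+[175,130]-.5
# press dark base / plate: mask lines
g=t.max(2).astype(int)
dark=((g<75)).astype(np.uint8);dark[:,:250]=0;dark[:180]=0;dark[222:]=0;dark[:,320:]=0
cs=max(cv2.findContours(dark,0,2)[0],key=cv2.contourArea);r=cv2.minAreaRect(cs);print(r);print(cv2.boxPoints(r))
bf=ray("top",c([[405,398],[647,426]]),.010);pf=ray("top",c([[420,266],[665,295]]),.030)
bk=ray("top",c([[447,42],[685,68]]),.022)
print("basefront",bf,"platefront",pf,"hingeback",bk)
hsv=cv2.cvtColor(t,cv2.COLOR_BGR2HSV);print(hsv[175,196],hsv[193,194],hsv[160,196])
m=((hsv[...,0]<16)&(hsv[...,1]>150)&(hsv[...,2]>60)).astype(np.uint8);m[:,:185]=0;m[:,207:]=0;m[:160]=0;m[202:]=0
for y in range(163,201): 
    x=np.where(m[y])[0]
    if len(x):print(y,x[0],x[-1],t[y,194],end=';')
print()
tip=ray("top",c([[78,176],[133,176]]),.002);gt=ray("top",c([[79,288],[111,288],[110,333],[79,333]]),.058)
print("tip",tip,"grip",gt)
s=cv2.imread("pics/side0.png");cs_=lambda p:(np.array(p)+.5)/6+[190,140]-.5
print("side grip base", ray("side",cs_([[316,250],[357,248]]),0), "griptop",ray("side",cs_([[316,170],[357,176]]),.058),"tip",ray("side",cs_([478,246]),0))
print("side base front corners",ray("side",cs_([[288,362],[283,487]]),.01),ray("side",cs_([[427,333],[434,457]]),.030))
E
```

```text
((281.15386962890625, 198.7692413330078), (48.86968231201172, 26.791501998901367), 7.125016689300537)
[[255.2462 209.0308]
 [258.5692 182.4462]
 [307.0616 188.5077]
 [303.7385 215.0923]]
basefront [[ 0.5053  0.1144  0.01  ]
 [ 0.4849 -0.0525  0.01  ]] platefront [[ 0.5945  0.1035  0.03  ]
 [ 0.5733 -0.0648  0.03  ]] hingeback [[ 0.7551  0.0836  0.022 ]
 [ 0.7353 -0.0832  0.022 ]]
[ 13 189 119] [ 13 194 129] [ 26  65 138]
165 191 201 [ 31  62 105];166 191 201 [ 23  63 113];167 191 201 [ 23  63 111];168 190 201 [ 27  65 112];169 190 201 [ 25  63 111];170 190 201 [ 24  64 111];171 190 200 [ 25  63 110];172 190 201 [ 25  65 114];173 190 201 [ 26  67 117];174 190 201 [ 29  68 117];175 190 201 [ 28  69 120];176 190 200 [ 29  69 121];177 190 200 [ 28  69 120];178 190 200 [ 30  69 119];179 190 200 [ 25  69 119];180 190 200 [ 29  69 121];181 190 200 [ 29  68 120];182 190 200 [ 30  70 122];183 190 200 [ 30  70 121];184 190 200 [ 27  68 120];185 190 200 [ 28  69 120];186 190 200 [ 24  64 112];187 190 200 [20 51 91];188 190 200 [ 28  70 121];189 190 200 [ 30  73 125];190 191 196 [ 30  74 128];191 191 196 [ 31  73 126];192 191 196 [ 32  75 128];193 191 196 [ 31  75 129];194 191 196 [ 29  76 131];195 191 196 [ 28  72 126];196 192 196 [13 45 83];
tip [[0.6646 0.3442 0.002 ]
 [0.6644 0.3054 0.002 ]] grip [[0.5762 0.3344 0.058 ]
 [0.5761 0.3128 0.058 ]
 [0.5454 0.313  0.058 ]
 [0.5455 0.334  0.058 ]]
side grip base [[0.5472 0.3135 0.    ]
 [0.5769 0.3147 0.    ]] griptop [[0.5476 0.3213 0.058 ]
 [0.5751 0.307  0.058 ]] tip [[0.664  0.3112 0.    ]]
side base front corners [[ 0.507   0.1039  0.01  ]
 [ 0.4877 -0.0672  0.01  ]] [[ 0.595   0.0967  0.03  ]
 [ 0.5739 -0.0764  0.03  ]]
```

Measured from the top view:
- **Press:** origin ≈ (0.584, 0.0196), yaw ≈ -7.1°.
- **Wedge:** grip ≈ (0.561, 0.3236), tip ≈ (0.6645, 0.325), yaw ≈ 0.5°.

I'm moving over the grip at a safe height.

Call:
play_rows:
  targets:
    - [[0, 0, 0], 0.122, 1]
    - [[0, 0, 0], 0.122, 1]
    - [[1.82, -3.45, 0], 0, 1]
    - [[1.82, -3.45, 0], 0, 1]
    - [[1.82, -3.45, 0], 0, 1]
    - [[1.82, -3.45, 0], 0, 1]
    - [[1.82, -3.45, 0], 0, 1]
    - [[1.82, -3.45, 0], 0, 1]
    - [[1.82, -3.45, 0], 0, 1]
    - [[1.82, -3.45, 0], 0, 1]
  force: 60

```text
time: 1.1
tool_pos: [0.2749, -0.2292, 0.2532]
eef_rot: [[1.0, 0.009, 0.0], [0.009, -1.0, 0.0], [0.0, -0.0, -1.0]]
wrist_force: [0.3, -0.1, -0.7]
finger_gap: 0.0853
grasp_force: 0.0
```

Call:
play_rows:
  targets:
    - [[1.82, -3.45, 0], 0, 1]
    - [[1.82, -3.45, 0], 0, 1]
    - [[1.82, -3.45, 0], 0, 1]
    - [[1.82, -3.45, 0], 0, 1]
    - [[1.82, -3.45, 0], 0, 1]
    - [[1.82, -3.45, 0], 0, 1]
    - [[1.82, -3.45, 0], 0, 1]
    - [[1.82, -3.45, 0], 0, 1]
    - [[1.82, -3.45, 0], 0, 1]
    - [[1.82, -3.45, 0], 0, 1]

```text
time: 2.1
tool_pos: [0.4544, 0.0546, 0.2551]
eef_rot: [[0.996, 0.088, -0.006], [0.088, -0.995, 0.051], [-0.001, -0.052, -0.999]]
wrist_force: [0.9, -0.9, -0.4]
finger_gap: 0.0851
grasp_force: 0.0
```

Call:
play_rows:
  targets:
    - [[1.82, -3.45, 0], 0, 1]
    - [[1.82, -3.45, 0], 0, 1]
    - [[1.82, -3.45, 0], 0, 1]
    - [[1.82, -3.45, 0], 0, 1]
    - [[1.82, -3.45, 0], 0, 1]
    - [[1.82, -3.45, 0], 0, 1]
    - [[0, 0, 0], 0, 1]
    - [[0, 0, 0], 0, 1]

```text
time: 2.9
tool_pos: [0.5488, 0.1714, 0.2724]
eef_rot: [[0.972, 0.233, -0.034], [0.236, -0.963, 0.129], [-0.003, -0.133, -0.991]]
wrist_force: [0.1, 0.1, -0.5]
finger_gap: 0.0855
grasp_force: 0.0
```

Run:
```python
from h import *
s=env.get_state();np.set_printoptions(precision=3,suppress=True)
print(s['time'],s['joints'],s['tool_pos'],s['eef_rot'],s['joint_torque'],s['dq'])
cv2.imwrite("pics/side1.png",viewer.snapshot("side")[:,:,::-1])
```

```text
2.9 [ 13.568  18.382   8.294  80.09    7.644 179.943] [0.549 0.171 0.272] [[ 0.972  0.233 -0.034]
 [ 0.236 -0.963  0.129]
 [-0.003 -0.133 -0.991]] [  0.723 -59.893  35.876  -0.14    0.615  -0.   ] [-0.799 -1.132 -1.264  0.061 -0.13   0.076]
```

View pics/side1.png

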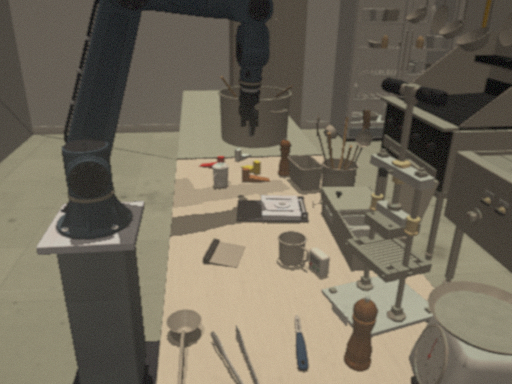

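The picture shows the arm over the table at (250,90), short of the wedge. Joint 6 is at its +180° stop, which caused the tilt. I'll turn the other way (half-turn grasp) and see whether the tool levels out.

Call:
play_rows:
  targets:
    - [[0, 0, 0], -0.14, 1]
    - [[0, 0, 0], -0.14, 1]
    - [[0, 0, 0], -0.14, 1]
    - [[0, 0, 0], 0, 1]

```text
time: 3.35
tool_pos: [0.5484, 0.1705, 0.2733]
eef_rot: [[0.792, 0.61, -0.033], [0.608, -0.783, 0.129], [0.053, -0.122, -0.991]]
wrist_force: [0.9, -0.1, -0.2]
finger_gap: 0.0855
grasp_force: 0.0
```

Run:
```python
from h import *
s=env.get_state();np.set_printoptions(precision=4,suppress=True)
print(s['time'],s['joints'],s['tool_pos'],s['eef_rot'])
```

```text
3.35 [ 13.4882  18.2568   8.2347  80.0878   7.649  155.7598] [0.5484 0.1705 0.2733] [[ 0.7919  0.6098 -0.0329]
 [ 0.6084 -0.7831  0.129 ]
 [ 0.0529 -0.1222 -0.9911]]
```

The commanded pose keeps the tilt, which is all in j5 (7.65°). Clipping at the opposite j6 stop (-180°) should swing j5 back. The grasp also works at j6 ≈ -150°, so I'll turn round that way.

Call:
play_rows:
  targets:
    - [[0, 0, 0], -0.149, 1]
    - [[0, 0, 0], -0.149, 1]
    - [[0, 0, 0], -0.149, 1]
    - [[0, 0, 0], -0.149, 1]
    - [[0, 0, 0], -0.149, 1]
    - [[0, 0, 0], -0.149, 1]
    - [[0, 0, 0], -0.149, 1]
    - [[0, 0, 0], -0.149, 1]
    - [[0, 0, 0], -0.149, 1]
    - [[0, 0, 0], -0.149, 1]

```text
time: 4.35
tool_pos: [0.5486, 0.1707, 0.2733]
eef_rot: [[-0.543, 0.839, -0.033], [0.83, 0.543, 0.129], [0.126, 0.043, -0.991]]
wrist_force: [0.2, 0.3, 0.1]
finger_gap: 0.0854
grasp_force: 0.0
```

Call:
play_rows:
  targets:
    - [[0, 0, 0], -0.149, 1]
    - [[0, 0, 0], -0.149, 1]
    - [[0, 0, 0], -0.149, 1]
    - [[0, 0, 0], -0.149, 1]
    - [[0, 0, 0], -0.149, 1]
    - [[0, 0, 0], -0.149, 1]
    - [[0, 0, 0], -0.149, 1]
    - [[0, 0, 0], -0.149, 1]
    - [[0, 0, 0], -0.149, 1]
    - [[0, 0, 0], -0.149, 1]

```text
time: 5.35
tool_pos: [0.5485, 0.1707, 0.2733]
eef_rot: [[-0.88, -0.474, -0.033], [-0.474, 0.871, 0.129], [-0.033, 0.129, -0.991]]
wrist_force: [-0.2, -0.2, -0.8]
finger_gap: 0.0852
grasp_force: 0.0
```

Call:
play_rows:
  targets:
    - [[0, 0, 0], -0.149, 1]
    - [[0, 0, 0], -0.149, 1]
    - [[0, 0, 0], -0.149, 1]
    - [[0, 0, 0], -0.149, 1]
    - [[0, 0, 0], -0.149, 1]
    - [[0, 0, 0], -0.149, 1]
    - [[0, 0, 0], -0.149, 1]
    - [[0, 0, 0], -0.149, 1]
    - [[0, 0, 0], -0.149, 1]
    - [[0, 0, 0], -0.149, 1]

```text
time: 6.35
tool_pos: [0.5485, 0.1707, 0.2733]
eef_rot: [[0.401, -0.915, -0.033], [-0.906, -0.402, 0.129], [-0.131, -0.022, -0.991]]
wrist_force: [0.5, 0.3, 0.7]
finger_gap: 0.0856
grasp_force: 0.0
```

Call:
play_rows:
  targets:
    - [[0, 0, 0], -0.149, 1]
    - [[0, 0, 0], -0.149, 1]
    - [[0, 0, 0], -0.149, 1]
    - [[0, 0, 0], -0.149, 1]
    - [[0, 0, 0], -0.149, 1]
    - [[0, 0, 0], -0.149, 1]
    - [[0, 0, 0], -0.149, 1]
    - [[0, 0, 0], -0.149, 1]
    - [[0, 0, 0], -0.149, 1]
    - [[0, 0, 0], 0, 1]

```text
time: 7.35
tool_pos: [0.5486, 0.1708, 0.2733]
eef_rot: [[0.983, 0.18, -0.033], [0.182, -0.975, 0.129], [-0.009, -0.133, -0.991]]
wrist_force: [-1.7, -0.5, -0.2]
finger_gap: 0.0854
grasp_force: 0.0
```

```bash
cat > st.py <<'E'
from h import *
s=env.get_state();np.set_printoptions(precision=4,suppress=True)
print(s['time'],s['joints'],s['tool_pos'],s['wrist_force'],s['finger_gap'],s['grasp_force']);print(s['eef_rot'])
E
python3 st.py
```

```text
7.35 [  13.5075   18.2814    8.2663   80.087     7.6574 -176.9779] [0.5486 0.1708 0.2733] [-1.6644 -0.5095 -0.2448] 0.08544051606934176 0.0
[[ 0.9832  0.1797 -0.0328]
 [ 0.1824 -0.9747  0.1292]
 [-0.0088 -0.133  -0.9911]]
```

Call:
play_rows:
  targets:
    - [[0, 0, 0], -0.14, 1]
    - [[0, 0, 0], -0.14, 1]
    - [[0, 0, 0], -0.14, 1]
    - [[0, 0, 0], 0, 1]

```text
time: 7.75
tool_pos: [0.5103, 0.2661, 0.2734]
eef_rot: [[0.902, 0.433, 0.01], [0.431, -0.9, 0.063], [0.036, -0.052, -0.998]]
wrist_force: [0.6, 0.3, -0.2]
finger_gap: 0.0855
grasp_force: 0.0
```

```bash
python3 st.py
```

```text
7.75 [  26.0651   16.8365    6.4863   77.5764    2.9781 -179.4924] [0.5103 0.2661 0.2734] [ 0.6027  0.2653 -0.1853] 0.08549918513386666 0.0
[[ 0.9016  0.4325  0.0096]
 [ 0.4311 -0.9001  0.0625]
 [ 0.0357 -0.0522 -0.998 ]]
```

Call:
play_rows:
  targets:
    - [[0, 0, 0], -0.14, 1]
    - [[0, 0, 0], 0, 1]

```text
time: 7.95
tool_pos: [0.4918, 0.2974, 0.2733]
eef_rot: [[0.864, 0.503, 0.026], [0.502, -0.864, 0.038], [0.042, -0.019, -0.999]]
wrist_force: [0.5, -0.5, 0.1]
finger_gap: 0.0853
grasp_force: 0.0
```

```bash
python3 st.py
```

```text
7.95 [  30.6199   16.5252    6.065    77.1385    1.0974 -179.5637] [0.4918 0.2974 0.2733] [ 0.4923 -0.496   0.0603] 0.08532906147745589 0.0
[[ 0.8637  0.5034  0.0263]
 [ 0.5023 -0.8638  0.0378]
 [ 0.0418 -0.0195 -0.9989]]
```

Call:
play_rows:
  targets:
    - [[0, 0, 0], -0.14, 1]
    - [[0, 0, 0], -0.09, 1]
    - [[0, 0, 0], 0, 1]

```text
time: 8.25
tool_pos: [0.4558, 0.3461, 0.2732]
eef_rot: [[0.789, 0.612, 0.054], [0.613, -0.79, -0.003], [0.041, 0.035, -0.999]]
wrist_force: [0.6, -0.2, 0.1]
finger_gap: 0.0853
grasp_force: 0.0
```

```bash
python3 st.py
```

```text
8.25 [  38.2263   16.3148    5.7366   77.065    -2.0416 -179.6333] [0.4558 0.3461 0.2732] [ 0.607  -0.193   0.0939] 0.08529412220953685 0.0
[[ 0.7888  0.6122  0.0543]
 [ 0.6132 -0.7899 -0.0026]
 [ 0.0413  0.0353 -0.9985]]
```

Call:
play_rows:
  targets:
    - [[0, 0, 0], 0.13, 1]
    - [[0, 0, 0], 0.13, 1]
    - [[0, 0, 0], 0.13, 1]
    - [[0, 0, 0], 0.13, 1]
    - [[0, 0, 0], 0.132, 1]
    - [[0, 0, 0], 0, 1]

```text
time: 8.85
tool_pos: [0.4579, 0.3437, 0.2733]
eef_rot: [[0.999, 0.002, 0.055], [0.002, -1.0, -0.003], [0.055, 0.003, -0.999]]
wrist_force: [-0.5, -0.7, -0.6]
finger_gap: 0.0854
grasp_force: 0.0
```

```bash
python3 st.py
python3 - <<'E'
from h import *
s=env.get_state();R=np.array(s['eef_rot']);p=np.array(s['tool_pos'])
for z in(.14,.038): print((np.array([.5607,.3236,z])-p)@R*100)
E
```

```text
8.85 [  37.9138   16.321     5.7502   77.0572   -2.0449 -142.2624] [0.4579 0.3437 0.2733] [-0.4646 -0.7283 -0.5734] 0.08536236762188272 0.0
[[ 0.9985  0.0023  0.0546]
 [ 0.0024 -1.     -0.0027]
 [ 0.0546  0.0029 -0.9985]]
[ 9.53568425  1.99889642 13.87368553]
[ 8.97926534  1.96968709 24.05845577]
```

Call:
play_rows:
  targets:
    - [[1.91, 0.4, 2.775], 0, 1]
    - [[1.91, 0.4, 2.775], 0, 1]
    - [[1.91, 0.4, 2.775], 0, 1]
    - [[1.91, 0.4, 2.775], 0, 1]
    - [[1.9, 0.4, 2.775], 0, 1]
    - [[0, 0, 0], 0, 1]
    - [[0, 0, 0], 0, 1]

```text
time: 9.55
tool_pos: [0.5603, 0.3245, 0.1394]
eef_rot: [[0.999, 0.009, 0.053], [0.01, -1.0, -0.003], [0.053, 0.004, -0.999]]
wrist_force: [-1.0, 0.1, -0.1]
finger_gap: 0.0858
grasp_force: 0.0
```

```bash
python3 st.py
python3 - <<'E'
from h import *
s=env.get_state();R=np.array(s['eef_rot']);p=np.array(s['tool_pos'])
print((np.array([.5607,.3236,.038])-p)@R*100)
b=viewer.snapshot("top")[150:230,150:250,::-1];a=viewer.snapshot("side")[130:210,190:290,::-1]
cv2.imwrite("pics/g1.png",cv2.resize(np.hstack([a,b]),None,fx=4,fy=4,interpolation=2))
print(proj("side",p+R[:,2]*.022),proj("top",p))
E
```

```text
9.55 [  30.838    26.8601    2.0987   62.7315   -1.7278 -149.7412] [0.5603 0.3245 0.1394] [-1.0033  0.0835 -0.1041] 0.08583583954200054 0.0
[[ 0.9986  0.0093  0.053 ]
 [ 0.0095 -0.9999 -0.0035]
 [ 0.053   0.004  -0.9986]]
[-0.49506327  0.04901192 10.13203356]
[[245.57041731 154.30535362]] [[189.94906925 188.28674974]]
```

View pics/g1.png

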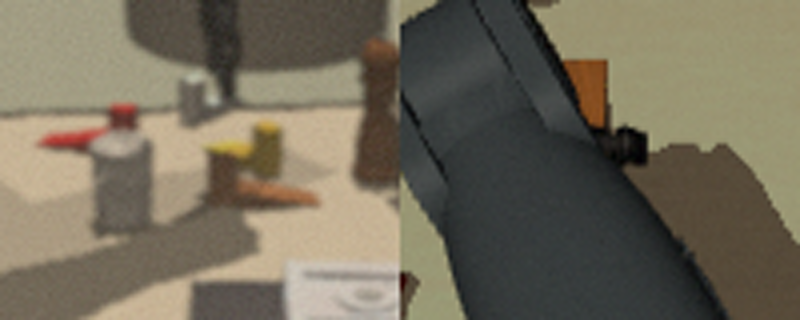

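Left half: the fingertip is at about (246,156) against a predicted (245.6,154.3), directly behind and above the wedge grip. The pose agrees, so I'll descend and grip.

Call:
play_rows:
  targets:
    - [[-0.1, 0, 2.5], 0, 1]
    - [[-0.1, 0, 2.5], 0, 1]
    - [[-0.1, 0, 2.0], 0, 1]
    - [[-0.1, 0.05, 1.6], 0, 1]
    - [[-0.1, 0, 1.5], 0, 1]
    - [[0, 0, 0], 0, 1]
    - [[0, 0, 0], 0, 0]
    - [[0, 0, 0], 0, 0]
    - [[0, 0, 0], 0, 0]
    - [[0, 0, 0], 0, 0]
  force: 60

```text
time: 10.65
tool_pos: [0.5611, 0.325, 0.0397]
eef_rot: [[0.998, 0.01, 0.056], [0.011, -1.0, -0.002], [0.056, 0.003, -0.998]]
wrist_force: [-0.0, -2.4, 2.2]
finger_gap: 0.0284
grasp_force: 1.0
```

Call:
play_rows:
  targets:
    - [[0, 0, 0], 0, 0]
    - [[0, 0, 0], 0, 0]
    - [[0, 0, 0], 0, 0]
    - [[0, 0, 0], 0, 0]

```text
time: 11.05
tool_pos: [0.5611, 0.3249, 0.0397]
eef_rot: [[0.998, 0.01, 0.056], [0.01, -1.0, -0.002], [0.056, 0.003, -0.998]]
wrist_force: [-0.7, -1.7, 5.1]
finger_gap: 0.0234
grasp_force: 59.0
```

```bash
python3 st.py
```

```text
11.05 [  30.8333   31.4403   -5.9537   49.9252   -1.7381 -149.7992] [0.5611 0.3249 0.0397] [-0.7368 -1.7188  5.0995] 0.023410420688574025 59.02342915534973
[[ 0.9984  0.0103  0.0557]
 [ 0.0104 -0.9999 -0.0021]
 [ 0.0557  0.0027 -0.9984]]
```

Gripped, at 59 N and a 23.4 mm gap. Now lift and turn to the press yaw.

Call:
play_rows:
  targets:
    - [[0, 0, -1.0], 0, 0]
    - [[0, 0, -2.5], 0, 0]
    - [[0, 0, -3.0], 0, 0]
    - [[0, 0, -3.0], 0, 0]
    - [[0, 0, -2.5], 0, 0]
    - [[0, 0, 0], 0.067, 0]
    - [[0, 0, 0], 0.067, 0]
    - [[0, 0, 0], 0, 0]

```text
time: 11.85
tool_pos: [0.5541, 0.325, 0.1594]
eef_rot: [[0.991, -0.124, 0.055], [-0.124, -0.992, -0.002], [0.055, -0.004, -0.998]]
wrist_force: [-0.3, 0.5, -1.3]
finger_gap: 0.0231
grasp_force: 58.4
```

```bash
python3 st.py;  python3 - <<'E'
from h import *
s=env.get_state();R=np.array(s['eef_rot']);p=np.array(s['tool_pos'])
print((np.array([.584-.9923*.1247,.0196+.1236*.1247,.0900])-p)@R*100)
E
```

```text
11.85 [  31.1693   25.6129    3.0593   64.8196   -1.7501 -141.7319] [0.5541 0.325  0.1594] [-0.2608  0.4753 -1.2562] 0.023127261732344747 58.37932348251343
[[ 0.9907 -0.1242  0.055 ]
 [-0.1242 -0.9923 -0.0024]
 [ 0.0549 -0.0044 -0.9985]]
[-6.07759469 29.97165614  6.47921991]
```

Call:
play_rows:
  targets:
    - [[-0.61, 3, 0], 0, 0]
    - [[-0.61, 3, 0], 0, 0]
    - [[-0.61, 3, 0], 0, 0]
    - [[-0.61, 3, 0], 0, 0]
    - [[-0.61, 3, 0], 0, 0]
    - [[-0.61, 3, 0], 0, 0]
    - [[-0.61, 3, 1.6], 0, 0]
    - [[-0.61, 3, 1.6], 0, 0]
    - [[-0.6, 3, 1.6], 0, 0]
    - [[-0.6, 3, 1.6], 0, 0]

```text
time: 12.85
tool_pos: [0.46, 0.0336, 0.0899]
eef_rot: [[0.991, -0.121, 0.055], [-0.121, -0.993, -0.003], [0.055, -0.004, -0.998]]
wrist_force: [0.6, 0.3, -1.5]
finger_gap: 0.0235
grasp_force: 58.7
```

Call:
play_rows:
  targets:
    - [[0, 0, 0], 0, 0]
    - [[0, 0, 0], 0, 0]

```text
time: 13.05
tool_pos: [0.4603, 0.0341, 0.0903]
eef_rot: [[0.991, -0.123, 0.054], [-0.123, -0.992, -0.003], [0.054, -0.004, -0.999]]
wrist_force: [0.1, 0.5, -0.8]
finger_gap: 0.0233
grasp_force: 58.9
```

```bash
python3 st.py;  python3 - <<'E'
from h import *
s=env.get_state();R=np.array(s['eef_rot']);p=np.array(s['tool_pos'])
print((np.array([.584-.9923*.1247,.0196+.1236*.1247,.0900])-p)@R*100)
b=viewer.snapshot("top")[140:230,240:330,::-1];a=viewer.snapshot("side")[140:230,225:315,::-1]
cv2.imwrite("pics/g2.png",cv2.resize(np.hstack([a,b]),None,fx=4.4,fy=4.4,interpolation=2))
E
```

```text
13.05 [   4.4828   12.4274  -28.5346   45.9523   -0.3907 -168.433 ] [0.4603 0.0341 0.0903] [ 0.1065  0.5044 -0.8428] 0.023333759301584895 58.87359380722046
[[ 0.9909 -0.1234  0.0542]
 [-0.1234 -0.9923 -0.0026]
 [ 0.0541 -0.0041 -0.9985]]
[-0.01723036 -0.08585977  0.02506952]
```

View pics/g2.png

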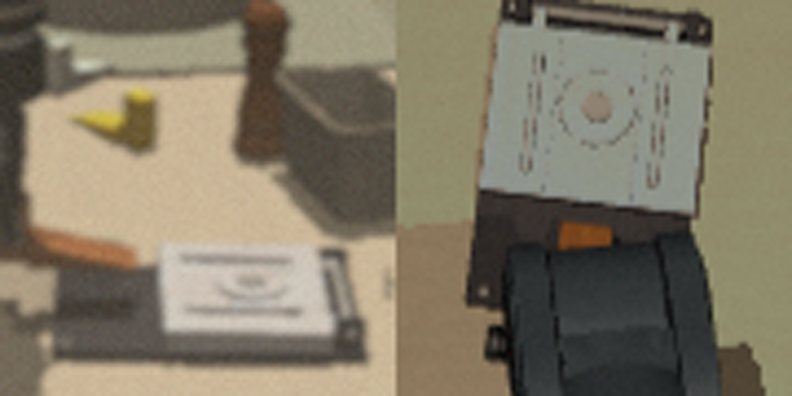

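The wedge tip at crop (585,225) is centred on the plate's front edge (mid ≈ 587,203), about 2 cm short. Lowering onto the apron, gently at the end.

Call:
play_rows:
  targets:
    - [[-0.1, 0, 1.5], 0, 0]
    - [[-0.1, -0.08, 1.3], 0, 0]
    - [[0, 0, 0.7], 0, 0]
    - [[0, 0, 0.3], 0, 0]
    - [[0, 0, 0], 0, 0]
    - [[0, 0, 0], 0, 0]

```text
time: 13.75
tool_pos: [0.4611, 0.0358, 0.0526]
eef_rot: [[0.991, -0.123, 0.055], [-0.123, -0.992, -0.003], [0.055, -0.004, -0.998]]
wrist_force: [-0.0, -0.2, -0.8]
finger_gap: 0.023
grasp_force: 58.9
```

Call:
play_rows:
  targets:
    - [[0, 0, 0.1], 0, 0]
    - [[0, 0, 0.1], 0, 0]
    - [[0, 0, 0], 0, 0]

```text
time: 14.05
tool_pos: [0.4609, 0.0355, 0.0502]
eef_rot: [[0.991, -0.123, 0.055], [-0.123, -0.992, -0.003], [0.055, -0.004, -0.998]]
wrist_force: [0.1, -0.0, -1.8]
finger_gap: 0.023
grasp_force: 58.9
```

Call:
play_rows:
  targets:
    - [[0, 0, 0.06], 0, 0]
    - [[0, 0, 0], 0, 0]
    - [[0, 0, 0], 0, 0]

```text
time: 14.35
tool_pos: [0.4609, 0.0356, 0.0497]
eef_rot: [[0.991, -0.123, 0.055], [-0.123, -0.992, -0.003], [0.055, -0.004, -0.998]]
wrist_force: [-1.2, -0.6, 2.3]
finger_gap: 0.0231
grasp_force: 59.5
```

Call:
play_rows:
  targets:
    - [[0, 0, 0.05], 0, 0]
    - [[0, 0, 0], 0, 0]
    - [[0, 0, 0], 0, 0]

```text
time: 14.65
tool_pos: [0.4608, 0.0356, 0.0496]
eef_rot: [[0.991, -0.123, 0.055], [-0.123, -0.992, -0.003], [0.055, -0.004, -0.998]]
wrist_force: [-4.1, 0.2, 9.6]
finger_gap: 0.0232
grasp_force: 60.6
```

Flat on the base (z matches the +10 mm prediction), with light down force. I'll slide forward level (0.055 cm down per cm of tool x) toward the slot.

Call:
play_rows:
  targets:
    - [[0.5, 0, -0.01], 0, 0]
    - [[0.5, 0, 0.027], 0, 0]
    - [[0.5, 0, 0.027], 0, 0]
    - [[0.5, 0, 0.027], 0, 0]
    - [[0.5, 0, 0.027], 0, 0]
    - [[0.5, 0, 0.027], 0, 0]
    - [[0, 0, 0], 0, 0]
    - [[0, 0, 0], 0, 0]

```text
time: 15.45
tool_pos: [0.4908, 0.0319, 0.0497]
eef_rot: [[0.991, -0.123, 0.055], [-0.123, -0.992, -0.003], [0.055, -0.004, -0.998]]
wrist_force: [-0.8, 0.7, 3.6]
finger_gap: 0.0236
grasp_force: 59.7
```

Call:
play_rows:
  targets:
    - [[0.3, 0, 0.016], 0, 0]
    - [[0.3, 0, 0.016], 0, 0]
    - [[0, 0, 0], 0, 0]

```text
time: 15.75
tool_pos: [0.4961, 0.0312, 0.0497]
eef_rot: [[0.991, -0.123, 0.054], [-0.123, -0.992, -0.002], [0.054, -0.004, -0.999]]
wrist_force: [-4.9, 0.7, 8.6]
finger_gap: 0.0232
grasp_force: 60.3
```

Call:
play_rows:
  targets:
    - [[0.3, 0, 0.016], 0, 0]
    - [[0.3, 0, 0.016], 0, 0]
    - [[0, 0, 0], 0, 0]

```text
time: 16.05
tool_pos: [0.4975, 0.0309, 0.0496]
eef_rot: [[0.991, -0.122, 0.046], [-0.122, -0.992, -0.001], [0.046, -0.004, -0.999]]
wrist_force: [-24.3, 4.6, 29.6]
finger_gap: 0.0229
grasp_force: 62.7
```

Lip contact came at about d=16 mm as expected, but down force is adding friction. I'll unload vertically and continue.

Call:
play_rows:
  targets:
    - [[0, 0, -0.1], 0, 0]
    - [[0, 0, -0.05], 0, 0]
    - [[0, 0, 0], 0, 0]

```text
time: 16.35
tool_pos: [0.4993, 0.0306, 0.0499]
eef_rot: [[0.991, -0.123, 0.049], [-0.123, -0.992, -0.002], [0.049, -0.004, -0.999]]
wrist_force: [-7.7, 2.8, 1.1]
finger_gap: 0.0235
grasp_force: 58.7
```

Call:
play_rows:
  targets:
    - [[0.3, 0, 0], 0, 0]
    - [[0.3, 0, 0], 0, 0]
    - [[0, 0, 0], 0, 0]
    - [[0, 0, 0], 0, 0]

```text
time: 16.75
tool_pos: [0.5059, 0.0297, 0.05]
eef_rot: [[0.991, -0.123, 0.05], [-0.123, -0.992, -0.003], [0.049, -0.004, -0.999]]
wrist_force: [-4.2, 1.0, -2.6]
finger_gap: 0.0232
grasp_force: 58.5
```

```bash
python3 st.py;  python3 - <<'E'
from h import *
a=viewer.snapshot("side")[165:225,230:315,::-1]
cv2.imwrite("pics/g3.png",cv2.resize(a,None,fx=8,fy=8,interpolation=2))
E
```

```text
16.75 [   3.5369   19.1898  -25.8334   42.1515   -0.3207 -169.3958] [0.5059 0.0297 0.05  ] [-4.1838  0.9718 -2.6098] 0.02324269201804703 58.53159427642822
[[ 0.9912 -0.1231  0.0495]
 [-0.1231 -0.9924 -0.0025]
 [ 0.0495 -0.0036 -0.9988]]
```

View pics/g3.png

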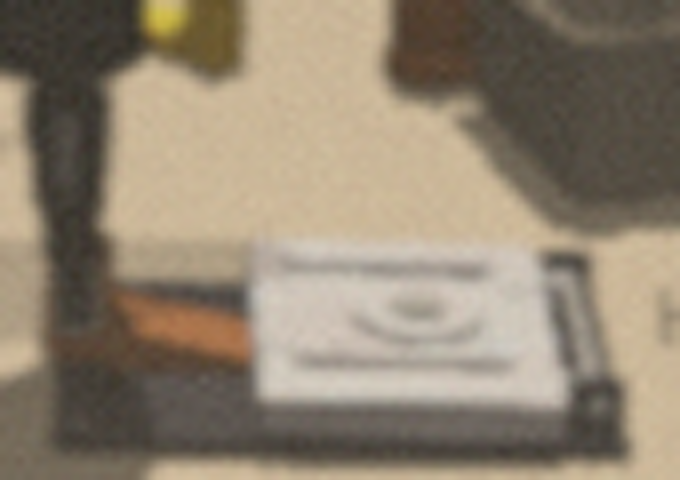

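The side crop shows the wedge ramp (180,330) entering the plate front at (255,330), flat, with the gripper well clear. Lift is around 2.5 mm (d≈25 mm). Continuing in steps toward d≈44 mm.

Call:
play_rows:
  targets:
    - [[0.3, 0, 0.03], 0, 0]
    - [[0.3, 0, 0.02], 0, 0]
    - [[0.3, 0, 0.015], 0, 0]
    - [[0, 0, 0], 0, 0]

```text
time: 17.2
tool_pos: [0.515, 0.0286, 0.0499]
eef_rot: [[0.991, -0.123, 0.05], [-0.123, -0.992, -0.003], [0.049, -0.004, -0.999]]
wrist_force: [-6.2, 1.3, -2.6]
finger_gap: 0.0234
grasp_force: 58.7
```

Call:
play_rows:
  targets:
    - [[0.3, 0, 0.01], 0, 0]
    - [[0.3, 0, 0.01], 0, 0]
    - [[0, 0, 0], 0, 0]

```text
time: 17.5
tool_pos: [0.521, 0.0278, 0.05]
eef_rot: [[0.991, -0.123, 0.05], [-0.123, -0.992, -0.003], [0.05, -0.003, -0.999]]
wrist_force: [-4.7, 0.6, -3.4]
finger_gap: 0.023
grasp_force: 58.5
```

Call:
play_rows:
  targets:
    - [[0.2, 0, 0.01], 0, 0]
    - [[0.15, 0, 0.01], 0, 0]
    - [[0, 0, 0.04], 0, 0]
    - [[0, 0, 0], 0, 0]
    - [[0, 0, 0], 0, 0]

```text
time: 18.0
tool_pos: [0.5243, 0.0274, 0.0497]
eef_rot: [[0.991, -0.123, 0.05], [-0.123, -0.992, -0.003], [0.05, -0.004, -0.999]]
wrist_force: [-5.7, 1.2, 0.4]
finger_gap: 0.0233
grasp_force: 59.0
```

```bash
python3 st.py;  python3 - <<'E'
from h import *
im=viewer.snapshot("side")[:,:,::-1];old=cv2.imread("pics/side0.png")
cv2.imwrite("pics/side9.png",im)
cr=lambda q:cv2.resize(q[165:225,235:320],None,fx=9,fy=4.9*1.0,interpolation=2)
cv2.imwrite("pics/g4.png",np.vstack([cr(old),cr(im)]))
# vertical image gradient: front-left corner lower edge of plate
f=192/np.tan(np.radians(viewer.camera_model("side")['vertical_fov']/2))
O=np.array([.584,.0196]);xp=np.array([.9923,-.1236]);yp=np.array([.1236,.9923])
for z in(.030,.037): print(proj("side",np.r_[O-.085*yp,z]),proj("side",np.r_[O+.085*yp,z]))
E
```

```text
18.0 [   3.1585   20.6825  -23.4279   43.0577   -0.3058 -169.7783] [0.5243 0.0274 0.0497] [-5.7092  1.2398  0.4043] 0.02333674098179288 59.03856933116913
[[ 0.9912 -0.123   0.0496]
 [-0.123  -0.9924 -0.0026]
 [ 0.0496 -0.0035 -0.9988]]
[[261.30727414 214.24305547]] [[260.34756754 194.32086061]]
[[261.3585386  212.43548022]] [[260.39248453 192.64945471]]
```

View pics/g4.png

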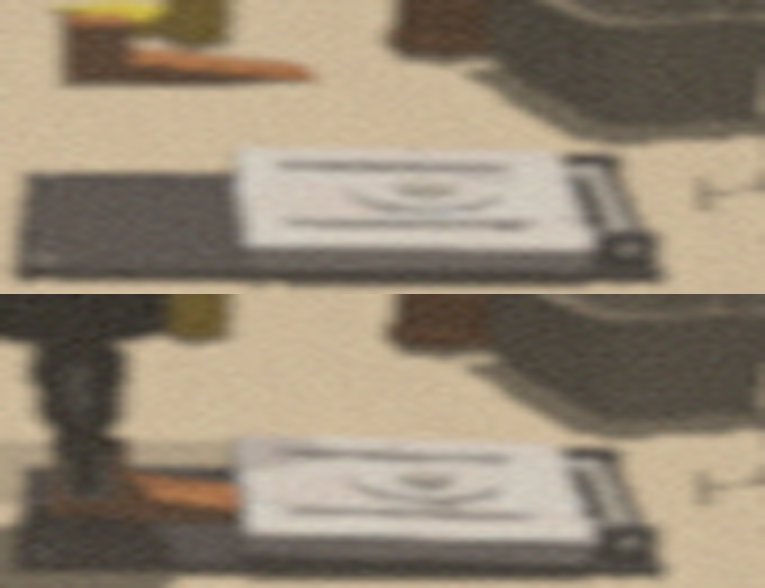

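Top is before, bottom is now. The plate's near front corner rose from y=247 to 239 (crop), about 1.65 px, or roughly 6.5 mm. Kinematics give 6.9 mm. I'll add a little down force to seat the wedge flat, then check the lift and stillness numerically.

Call:
play_rows:
  targets:
    - [[0, 0, 0.04], 0, 0]
    - [[0, 0, 0], 0, 0]
    - [[0, 0, 0], 0, 0]
    - [[0, 0, 0], 0, 0]
    - [[0, 0, 0], 0, 0]

```text
time: 18.55
tool_pos: [0.5242, 0.0274, 0.0496]
eef_rot: [[0.991, -0.123, 0.05], [-0.123, -0.992, -0.003], [0.05, -0.003, -0.999]]
wrist_force: [-8.2, 1.4, 3.6]
finger_gap: 0.0235
grasp_force: 59.5
```

```bash
python3 st.py;  python3 - <<'E'
from h import *
old=cv2.imread("pics/side0.png",0).astype(float)
im=np.mean([cv2.cvtColor(viewer.snapshot("side"),7).astype(float) for _ in range(4)],0)
def edge(g,c):
    p=g[186:224,c:c+3].mean(1);p=np.interp(np.arange(0,38,.05),np.arange(38),p)
    a=p[300:560];hi=a.max();i0=a.argmax();lo=95 if False else np.median(a[-60:]);t=(hi+lo)/2
    i=np.where(a>t)[0][-1];return 186+(300+i)*.05,hi,lo
for c in(264,268,272,280,290,297):print(c,edge(old,c),edge(im,c))
s=env.get_state();print(s['time'],s['dq'],s['wrist_force'],s['tool_pos'])
E
```

```text
18.55 [   3.1582   20.6806  -23.4501   43.0253   -0.3094 -169.7774] [0.5242 0.0274 0.0496] [-8.1689  1.4069  3.6462] 0.023508751983787508 59.52597677707672
[[ 0.9912 -0.123   0.0498]
 [-0.1231 -0.9924 -0.0027]
 [ 0.0498 -0.0035 -0.9988]]
264 (np.float64(213.0), np.float64(201.0), np.float64(200.0)) (np.float64(212.1), np.float64(203.16666666666666), np.float64(188.28749999999997))
268 (np.float64(213.15), np.float64(201.0), np.float64(195.81666666666666)) (np.float64(212.2), np.float64(202.66666666666666), np.float64(194.23541666666665))
272 (np.float64(213.25), np.float64(201.66666666666666), np.float64(194.08333333333331)) (np.float64(212.2), np.float64(203.33333333333334), np.float64(194.03125))
280 (np.float64(213.25), np.float64(200.0), np.float64(195.08333333333334)) (np.float64(212.3), np.float64(201.16666666666666), np.float64(194.60416666666666))
290 (np.float64(213.95), np.float64(200.66666666666666), np.float64(191.74166666666667)) (np.float64(213.1), np.float64(201.66666666666666), np.float64(196.26041666666666))
297 (np.float64(213.35), np.float64(198.66666666666666), np.float64(196.41666666666666)) (np.float64(212.8), np.float64(199.25), np.float64(197.125))
18.75 [ 0.14310851  0.01596326  0.01121861 -0.01947481 -0.07962424 -0.09871904] [-8.9377604   1.30762576  4.17808352] [0.52420698 0.02739147 0.04958851]
```

Run:
```python
from h import *
old=cv2.imread("pics/side0.png",0).astype(float)
im=np.mean([cv2.cvtColor(viewer.snapshot("side"),7).astype(float) for _ in range(4)],0)
def edge(g,c):
    p=g[205:224,c:c+3].mean(1);i=np.where(p<140)[0][0];return 205+i-1+(p[i-1]-140)/(p[i-1]-p[i])
m=viewer.camera_model("side")
for c in(262,265,269,273,280,290,300):print(c,round(edge(old,c),2),round(edge(im,c),2),round(edge(old,c)-edge(im,c),2))
```

```text
262 214.85 213.49 1.36
265 215.18 213.86 1.32
269 215.13 213.93 1.2
273 215.22 214.0 1.21
280 215.32 214.52 0.8
290 215.74 214.92 0.82
300 204.61 204.65 -0.04
```

The picture says about 5.5–6 mm and kinematics 6.9 mm. A final 2 mm nudge (+0.5 mm) centres it, then settle.

Call:
play_rows:
  targets:
    - [[0.1, 0, 0], 0, 0]
    - [[0.1, 0, 0.01], 0, 0]
    - [[0, 0, 0], 0, 0]
    - [[0, 0, 0], 0, 0]
    - [[0, 0, 0], 0, 0]
    - [[0, 0, 0], 0, 0]
    - [[0, 0, 0], 0, 0]
    - [[0, 0, 0], 0, 0]

```text
time: 19.75
tool_pos: [0.5251, 0.0273, 0.0496]
eef_rot: [[0.991, -0.123, 0.048], [-0.123, -0.992, -0.002], [0.048, -0.004, -0.999]]
wrist_force: [-13.4, 1.4, 8.9]
finger_gap: 0.0234
grasp_force: 60.1
```

Run:
```python
from h import *
old=cv2.imread("pics/side0.png",0).astype(float)
im=np.mean([cv2.cvtColor(viewer.snapshot("side"),7).astype(float) for _ in range(4)],0)
def edge(g,c):
    p=g[205:224,c:c+3].mean(1);i=np.where(p<140)[0][0];return 205+i-1+(p[i-1]-140)/(p[i-1]-p[i])
print([round(edge(old,c)-edge(im,c),2) for c in(262,265,269,273,280,290)])
s=env.get_state();print(s['time'],s['dq'],s['wrist_force'],s['tool_pos'],s['eef_rot'][0])
p=s['tool_pos'];print("d",(p[0]-.584)*.9923-.1236*(p[1]-.0196)+.1037)
```

```text
[np.float64(1.51), np.float64(1.37), np.float64(1.21), np.float64(1.26), np.float64(0.85), np.float64(0.82)]
19.95 [-0.03378211 -0.11594649 -0.00847037 -0.13523376  0.05075665 -0.10853121] [-13.39401587   2.02798368   8.50384155] [0.52509273 0.02730268 0.04960545] [ 0.9912617  -0.12285999  0.04801728]
d 0.044294260520465215
```

```bash
python3 -c "
from plant import env
print(env.close_job())"
```

```text
the job is handed in; nothing more can be done
None
```

I handed the job in at about 20 s with the wooden wedge gripped flat on the base in the slot and the plate's front edge lifted about 6–7 mm (6 mm from the pictures, 7 mm from the arm's position); the gripper stayed clear of the plate in the pictures, nothing else was touched as far as I could see, and I got no verdict back.

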